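# Pack and seat the glass plate on a printer bed

### The job

A glass plate has been laid roughly on the printer's heated bed, short of the two rear stops: leaving the glass where it lies, take the blue packer and slide it, upright and lengthwise along the glass, down into the gap between the glass and a side guide, on the one side where the gap is wide enough, until it stands on the bed, and let go of it. Then push the glass by its front edge with the fingertips, back along the bed until it is flush against both rear stops, and finish while still holding it pressed there, firmly but gently (about the push of one finger, 10 N), so that a colleague can put the clips on. Leave the clips, the scraper and the red spool where they lie.

Things in the scene. Friction and masses are not known exactly. Their poses are not given: they have to be found in the camera images.
- bed_top (a point): centre of the upper surface of the black heated bed, fixed, 220 x 220 mm, 4 mm thick, upper surface 66 mm above the bench. x axis: level, from its front edge (robot side) to its rear stops; y: level, to its left side guide; z up. Below it, on the centre line, a rail with belt tensioner sticks out in front to x = -210 mm, 44 mm wide, top 42 mm above the bench; else the front is free
- guide_left (a point): middle of the foot of the inner face of the left orange side guide, fixed on the bed: a strip 120 mm long along bed_top's x, 12 mm wide, 8 mm high; inner face 98 mm left (y = +98) of bed_top, middle at x = 0. Axes as bed_top
- guide_right (a point): the same on the right side guide: inner face at y = -98 mm from bed_top. Axes as bed_top
- stops: the two fixed orange rear stops on the bed, each 30 mm wide, centred at y = -55 and +55 mm in the bed_top frame, 12 mm deep, 10 mm high; their front faces, which the glass must meet, are at x = +98 mm in the bed_top frame. Its origin lies 66 mm below bed_top, on the bench, with the same axes
- glass: loose clear pale-green glass with light edges, 220 mm along its x (front to rear edge), 180 mm along y, 4 mm thick, 390 g; slides on the bed with 2 to 5 N. Origin: centre of underside. At the start nearly square to the bed, 12 to 30 mm short of the stops, overhanging the bed's front by 24 to 42 mm (12 when flush), 1 to 2 mm from one side guide, 14 to 15 mm from the other
- packer_mid (a point): centre, half-way up, of the loose blue packer standing upright on the bench: 44 mm high, 12 mm thick along its y (2 mm chamfers along the lower edges). Base 60 mm long along x and 14 mm high; above it, 14 to 44 mm up, the grip tab, 28 mm long along x, 12 mm thick. About 30 g. A half turn about z leaves it the same
- packer: the same packer; origin at the centre of its foot (22 mm below packer_mid), same axes
- clip_a: loose black fold-back clip, 32 mm wide, 48 mm long with its wire handles, 19 mm high, lying on the bench; origin at its underside. Leave alone
- clip_b: a second such clip. Leave alone
- scraper: loose scraper, 200 mm long along its x axis, lying on the bench; origin at its underside. Leave alone
- spool: loose red filament spool with black flanges, 200 mm diameter, 60 mm high, lying flat on the bench; origin at the centre of its underside. Leave alone
Mind the look-alikes: they are no part of the job. Of the things that look like the packer, take the one that is farthest to the robot's right at the start.

How it is judged (in metres and radians):
On the way, in this order (a step that is already met when the one before it is completed fails the run):
1. the packer stands on the bed in the wide gap, let go, and the glass has not been shifted (less than 10 mm) (z of packer in the frame of bed_top between -0.003 and 0.0025 m and x of packer in the frame of bed_top between -0.05 and 0.05 m and (y of packer in the frame of bed_top between 0.084 and 0.097 m or y of packer in the frame of bed_top between -0.097 and -0.084 m) and angle between packer's own z axis and vertical below 0.1 rad and angle between the x axis of packer and the x axis of bed_top, either way round below 0.15 rad and contact force between the fingers and packer below 0.1 N and distance of glass from where it was at the start of the episode below 0.01 m), for 0.2 s.
2. the glass is pressed flush against the rear stops (x of glass in the frame of bed_top above -0.014 m and angle between the x axis of glass and the x axis of bed_top, either way round below 0.015 rad and contact force between glass and stops above 3 N), for 0.2 s.
At the end, for the whole second after the job is handed in: The fingers still press the flat glass on both rear stops (over 3 N; gap under 2 mm, square within 0.015 rad); the packer, let go, stands upright on the bed between glass and guide, within 50 mm of the guide's middle and 0.15 rad of its line (all of step 2 and z of glass in the frame of bed_top below 0.002 m and angle between glass's own z axis and vertical below 0.015 rad and contact force between the fingers and glass above 3 N and linear speed of glass below 0.01 m/s and z of packer in the frame of bed_top between -0.003 and 0.0025 m and x of packer in the frame of bed_top between -0.05 and 0.05 m and (y of packer in the frame of bed_top between 0.084 and 0.097 m or y of packer in the frame of bed_top between -0.097 and -0.084 m) and angle between packer's own z axis and vertical below 0.1 rad and angle between the x axis of packer and the x axis of bed_top, either way round below 0.15 rad and contact force between the fingers and packer below 0.1 N); the arm keeps its last pose, push and grip.
It fails at once if the glass is pressed or struck hard against the stops or by the fingers (over 45 N) (contact force between glass and stops above 45 N or contact force between the fingers and glass above 45 N).
It fails at once if the packer is forced against the glass (over 45 N) (contact force between packer and glass above 45 N).
It fails at once if the glass is tipped (angle between glass's own z axis and vertical above 0.15 rad).
It fails at once if a clip, the scraper or the spool is moved by more than 20 mm (distance of any of clip_a, clip_b, scraper, spool from where it was at the start of the episode above 0.02 m).
It also fails if it takes over 64 s, if anything falls off the work surface, if the arm or the gripper's body presses on something with over 40 N, if the wrist force passes 120 N, or if a joint passes its speed limit or range.

### The arm

A 7-joint arm with a two-finger parallel gripper is mounted at the origin on the work surface. World frame = base frame: x ahead of the robot, y to its left, z up, the work surface at z = 0. Lengths are in m, angles in degrees, forces in N, time in s.
With the tool pointing down it reaches from about 0.4 to 0.85 m from the base axis. Payload 10.4 kg.
Tool frame: the origin (TCP) lies on the centre line of the jaws, within the pads' length; the fingertips stand 17 mm ahead of it and the grasp point (between the pads) lies 2 mm behind it (ctrl.finger_overhang is the z of the fingertips in the tool frame, in m); z points along the fingers, y is the direction in which the jaws open and shut (so a half turn about z gives the same grasp; the last joint's range is limited). The gripper opens to 85 mm and grips with 20 to 120 N. Pads are 22 mm wide; open, the fingers measure 114 mm over their backs; the gripper's body (76 mm by 85 mm) begins 54 mm behind the grasp point. The pads swing forward as they close: fully open they stand 13 mm farther back than shut.
Start: joints at [63.908, 19.034, -3.707, 83.658, 1.238, 77.344, -5.071], TCP at [0.262, -0.567, 0.248] pointing down, gripper open.
Joint ranges: [-148.97, 148.97], [-28.65, 121.19], [-84.17, 76.75], [9.2, 138.47], [-72.65, 252.65], [3.7, 117.97], [-149.18, 149.18]. Speed limits (degrees/s): [127.2, 127.2, 159.86, 159.86, 180, 180, 180].

### API

Orientations are given as [roll, pitch, yaw] about the fixed x, y, z axes, in that order (R = Rz(yaw) Ry(pitch) Rx(roll)).
In Python, from cell import status, viewer, ctrl gives the robot as it stands. The module is installed in compiled form; this text tells all that it offers.
- The arm moves only by the tool servo_tool, never from a script. Its argument "commands" is a list of rows, each a list of 5 numbers: the opening, from -1 (shut) to 1 (fully open), then the shift along the tool's x, y, z in m, then the turn about the tool's z in degrees. In form: [[jaw, tx, ty, tz, turn], ...]. A call has 1 to 10 rows; each row shifts and turns the pose as measured when the row begins, along the tool's axes as they then stand; what a row does not reach is not made up. A row lasts 1/10 s, in which the tool goes at most 50 mm and 8.59 degrees, less where a joint would pass 70% of its speed; a pose out of reach is approached as far as the arm can. A call with a gripper value outside its range is refused whole. The fingers move at their own pace and stop on an object; "squeeze" is the grip in N (left out, the last holds). Time passes only in rows, so rows that do not move let the fingers close. It gives the time, the measured TCP pose, the force and the opening at its end, in the units of the state.
- status.observe(): the state, without advancing time (a new reading comes with each control period).
- viewer.camera(name): name is "scene" or "top"; returns the picture (400x640x3 uint8, blue, green, red); there is no depth.
- viewer.camera_info(name): a dict with "vfov" (degrees; the focal length in pixels is half the picture's height over the tangent of half this angle, whatever the lens; pixels are square), "cx", "cy" (the principal point, pixels), "k1" (the pictures are not rectified: a ray, as slopes to the right and down, at radius r is drawn at 1 + k1 r^2 times it, then the intrinsics apply), "position" and "rotation" of the camera in the world. Camera axes: x right, y up, looking along -z (the intrinsics and any distortion apply to the point x, -y, -z); pixel columns grow to the right and rows downward; lengths in m; the calibration is good to about 2 mm. A picture is of the moment at which its call begins. camera_info takes no time and is no camera call.
- ctrl.hand_in(): hands the job in, once; it reports no verdict.
Trained networks look in the newest picture that a camera, given by its name, has taken for a name from the list of things; names that differ only in an ending like _2 or _b are one class to them, and where a whole thing is asked for, a point or a joint stands for the part that bears it (a point fixed in the world has none). Each returns a list of dicts, best first, with "conf" (0 to 1); they miss things now and then, are a little off and sometimes report something else, mostly with a low value. They report only what shows in the picture. A call takes as long as a camera call. They do not tell look-alikes from the thing itself.
- viewer.spot_in(target, camera): "rect" ([left, top, right, bottom] in pixels, round what is visible of it).
- viewer.masks_of(target, camera): "pixels" (400x640 bool, what is visible of it) and "rect" ([left, top, right, bottom] in pixels, round what is visible of it).
- viewer.tip_of(target, camera): "centre" ([column, row] in pixels: a listed point, or the origin of a listed thing).
The state is a dict: "t": time; "q": joint angles; "dq": joint speeds; "tau": joint torques, N m; "position": TCP position; "tcp_rot": TCP orientation; "contact_force": force on the tool from outside, world axes, zero at the start; "moment": the same for the moment, N m; "width": finger opening in m.
Only numpy, scipy, OpenCV 4.12 (cv2) and the standard library are available. Lean on these libraries where they do the work, as an engineer would, in place of code of your own. Each camera call takes 0.05 s, during which the arm holds its last target.

## Working session

There is one attempt and no reset: what is moved stays moved. The work goes in short steps, Python scripts to look and compute and a tool call to move; the robot and the scene stay as the last step left them, time stands still between calls to the robot, and variables do not carry over. Pictures are saved under pics/ and viewed, and the job is handed in when it is done.

Besides the shell and the picture viewer there is one more tool, called as a command line: name --pt "numbers of a row" for each row, then --argument value for the rest. servo_tool: Moves the arm, as the interface text tells. Its arguments: {"type":"object","properties":{"commands":{"type":"array","items":{"type":"array","items":{"type":"number"}}},"squeeze":{"type":"number"}},"required":["commands"]}

```bash
mkdir -p pics; python3 - <<'E'
from cell import status, viewer, ctrl
import cv2
s=status.observe(); print(s)
print(ctrl.finger_overhang)
for n in ("scene","top"):
    im=viewer.camera(n); cv2.imwrite(f"pics/{n}0.png",im); print(n,viewer.camera_info(n))
    for t in ("packer_mid","bed_top","glass","guide_left","guide_right","stops","packer"):
        try: print(n,t,[(d['conf'],d['centre']) for d in viewer.tip_of(t,n)][:4])
        except Exception as e: print(t,e)
print(status.observe()['t'])
E
```

```text
{'t': 0.0, 'q': array([63.90804172, 19.07541639, -3.70694931, 83.70632075,  1.23778747,
       77.3436191 , -5.07015688]), 'dq': array([0.006003  , 0.06063686, 0.09464924, 0.00281399, 0.04741815,
       0.04512484, 0.03195662]), 'tau': array([ 1.83455479e-03, -6.25454664e+01,  5.02007268e-02, -3.91610241e+01,
        1.63600466e-02,  1.01016051e-02, -2.10754627e-05]), 'position': array([ 0.26197293, -0.56705331,  0.24747577]), 'tcp_rot': array([-1.79914603e+02,  4.14199935e-03,  2.47987714e+01]), 'contact_force': array([-0.78409786,  0.53850214,  1.30893924]), 'moment': array([-0.00502918,  0.01263274,  0.04429357]), 'width': 0.08566204048197353}
0.017
scene {'vfov': 53.845305665384615, 'cx': 321.8420692828228, 'cy': 207.6029517578918, 'k1': -0.0569513526691748, 'position': array([ 0.990719  , -0.59538568,  0.83999566]), 'rotation': array([42.03715792,  0.30023109, 42.27453206])}
scene packer_mid [(0.72, [275.3, 254.4]), (0.7, [237.6, 226.7]), (0.6, [233.6, 260.4])]
scene bed_top []
scene glass [(0.87, [354.9, 213.6])]
scene guide_left [(0.95, [387.4, 196.5]), (0.59, [238.6, 263.8])]
scene guide_right [(0.95, [348.5, 238.4])]
scene stops []
scene packer [(0.65, [273.1, 253.9]), (0.61, [239.9, 231.6]), (0.58, [236.2, 264.6])]
top {'vfov': 42.480696988066434, 'cx': 320.9562142452091, 'cy': 204.63217836603206, 'k1': -0.046396633799589096, 'position': array([ 0.43219619, -0.09494867,  1.4191964 ]), 'rotation': array([  3.99788299,   0.09670506, -91.37221459])}
top packer_mid [(0.67, [407.7, 232.6]), (0.67, [376.5, 210.3]), (0.65, [378.0, 263.7])]
top bed_top []
top glass [(0.56, [302.9, 182.4])]
top guide_left [(0.61, [260.0, 165.3])]
top guide_right [(0.62, [332.3, 165.5])]
top stops []
top packer [(0.65, [382.3, 264.6]), (0.47, [402.9, 232.2]), (0.45, [377.6, 209.2])]
0.8
```

```bash
python3 - <<'E'
import cv2
for n in("scene","top"):
    im=cv2.imread(f"pics/{n}0.png")
    if n=="top": c=im[100:320,200:460]
    else: c=im[140:320,200:460]
    cv2.imwrite(f"pics/{n}0c.png",cv2.resize(c,None,fx=3,fy=3,interpolation=cv2.INTER_CUBIC)[:, :800])
E
```

```text
(no output)
```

View pics/scene0.png

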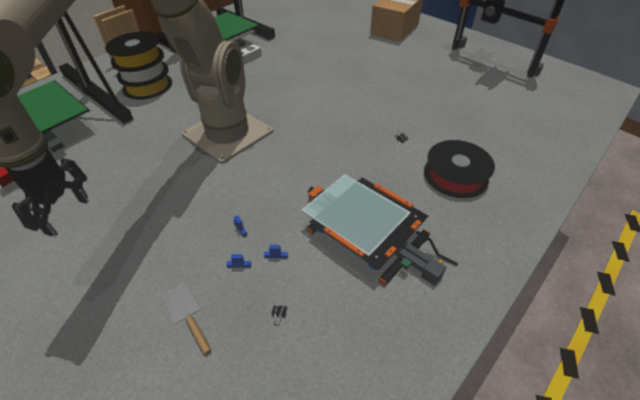

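View pics/top0.png

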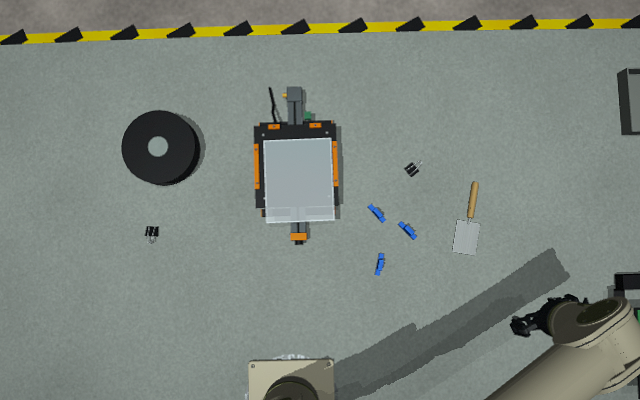

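View pics/top0c.png

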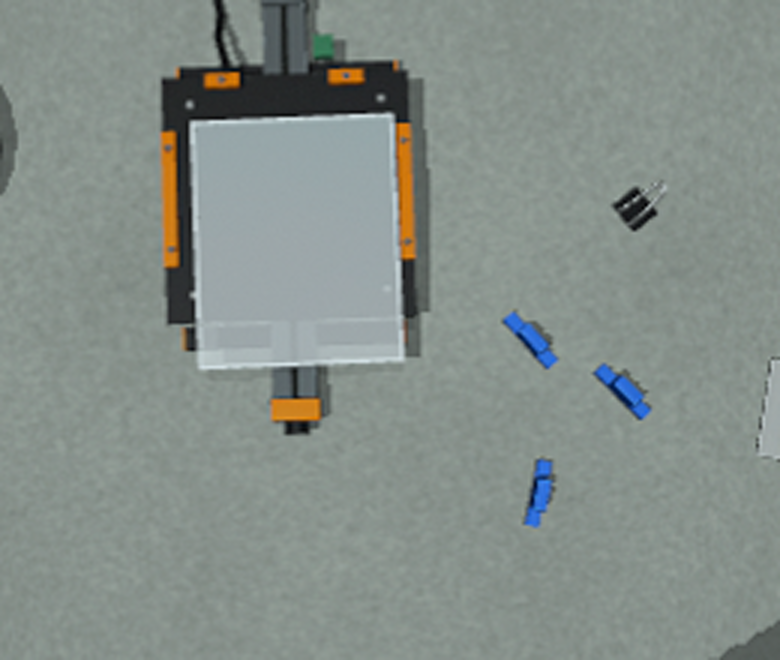

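View pics/scene0c.png

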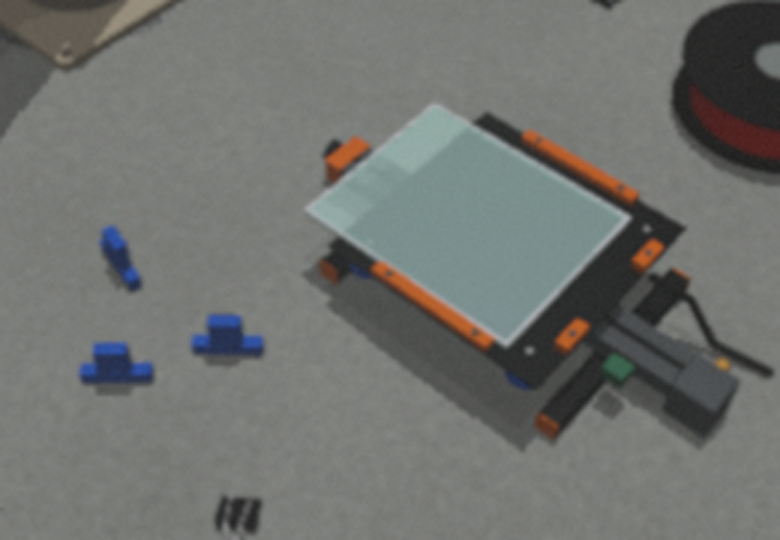

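```bash
cat > h.py <<'E'
import numpy as np, cv2
from scipy.spatial.transform import Rotation as Ro
from scipy.optimize import minimize, least_squares
W,H=640,400
class Cam:
    def __init__(s,i):
        s.R=Ro.from_euler('xyz',i['rotation'],degrees=True).as_matrix(); s.p=np.array(i['position'])
        s.f=H/2/np.tan(np.radians(i['vfov']/2)); s.cx,s.cy,s.k=i['cx'],i['cy'],i['k1']
    def proj(s,P):
        c=(np.atleast_2d(P)-s.p)@s.R; u=c[:,0]/-c[:,2]; v=-c[:,1]/-c[:,2]; g=1+s.k*(u*u+v*v)
        return np.c_[s.cx+s.f*u*g, s.cy+s.f*v*g]
    def ray(s,uv):
        d=(np.array(uv,float)-[s.cx,s.cy])/s.f; x=d.copy()
        for _ in range(20): x=d/(1+s.k*(x@x))
        r=s.R@np.array([x[0],-x[1],-1]); return r/np.linalg.norm(r)
    def onz(s,uv,z):
        r=s.ray(uv); return s.p+r*(z-s.p[2])/r[2]
def tri(c1,u1,c2,u2):
    A=[];b=[]
    for c,u in((c1,u1),(c2,u2)):
        r=c.ray(u); M=np.eye(3)-np.outer(r,r); A.append(M); b.append(M@c.p)
    A=np.vstack(A);b=np.hstack(b); x=np.linalg.lstsq(A,b,rcond=None)[0]
    return x, np.linalg.norm(A@x-b)
def box(x0,x1,y0,y1,z0,z1): return np.array([[x,y,z] for x in(x0,x1) for y in(y0,y1) for z in(z0,z1)])
PACK=[box(-.03,.03,-.006,.006,0,.014),box(-.014,.014,-.006,.006,.014,.044)]
GUIDES=[box(-.06,.06,.098,.110,0,.008),box(-.06,.06,-.110,-.098,0,.008)]
STOPS=[box(.098,.110,y-.015,y+.015,0,.010) for y in(-.055,.055)]
def place(P,x,y,z,yaw): 
    c,s=np.cos(yaw),np.sin(yaw); return P@np.array([[c,-s,0],[s,c,0],[0,0,1]]).T+[x,y,z]
SS=8
def render(cam,hulls,roi):
    x0,y0,x1,y1=roi; im=np.zeros(((y1-y0)*SS,(x1-x0)*SS),np.float32)
    for P in hulls:
        uv=(cam.proj(P)-[x0-.5,y0-.5])*SS-.5
        hu=cv2.convexHull(uv.astype(np.float32))
        cv2.fillConvexPoly(im,np.round(hu*16).astype(np.int32),1.,cv2.LINE_8,4)
    return cv2.resize(im,(x1-x0,y1-y0),interpolation=cv2.INTER_AREA)
def blue(im): 
    a=im.astype(np.float32); return np.clip((a[...,0]-np.maximum(a[...,1],a[...,2])-10)/55,0,1)
def orange(im):
    a=im.astype(np.float32); return np.clip((a[...,2]-a[...,0]-20)/80,0,1)
def fit(views,hulls,x0,maps,free=(1,1,1,1),pad=10,step=(.003,.003,.003,.05)):
    x0=np.array(x0,float); fr=np.array(free,bool)
    rois=[]
    for c,m in zip(views,maps):
        uv=np.vstack([c.proj(place(P,*x0)) for P in hulls]); a=np.floor(uv.min(0)-pad).astype(int); b=np.ceil(uv.max(0)+pad).astype(int)
        rois.append((max(a[0],0),max(a[1],0),min(b[0],W),min(b[1],H)))
    def cost(p):
        x=x0.copy(); x[fr]=p; e=0
        for c,m,r in zip(views,maps,rois):
            t=render(c,[place(P,*x) for P in hulls],r); g=cv2.GaussianBlur(t,(0,0),.6); e+=((g-m[r[1]:r[3],r[0]:r[2]])**2).sum()
        return e
    st=np.array(step)[fr]; p=x0[fr]
    for k in range(3):
        sim=np.vstack([p]+[p+np.eye(len(p))[i]*st[i]/(k+1) for i in range(len(p))])
        r=minimize(cost,p,method='Nelder-Mead',options=dict(initial_simplex=sim,xatol=1e-5,fatol=1e-3,maxiter=300)); p=r.x
    x=x0.copy(); x[fr]=p; return x,r.fun
INFO={'scene':{'vfov': 53.845305665384615, 'cx': 321.8420692828228, 'cy': 207.6029517578918, 'k1': -0.0569513526691748, 'position':[ 0.990719  , -0.59538568,  0.83999566], 'rotation':[42.03715792,  0.30023109, 42.27453206]},
'top':{'vfov': 42.480696988066434, 'cx': 320.9562142452091, 'cy': 204.63217836603206, 'k1': -0.046396633799589096, 'position': [ 0.43219619, -0.09494867,  1.4191964 ], 'rotation':[  3.99788299,   0.09670506, -91.37221459]}}
S=Cam(INFO['scene']);T=Cam(INFO['top'])
E
python3 - <<'E'
from h import *
s=cv2.imread('pics/scene0.png');t=cv2.imread('pics/top0.png')
for a in [(275.3,254.4),(237.6,226.7),(233.6,260.4)]:
    for b in [(407.7,232.6),(376.5,210.3),(378,263.7)]:
        print(a,b,tri(S,a,T,b))
P=[T.onz(u,.066) for u in [(260,165.3),(332.3,165.5)]]; print(P)
gl,gr=P; c=(gl+gr)/2; d=gl-gr; yaw=np.arctan2(d[1],d[0])-np.pi/2
x0=[c[0],c[1],.066,yaw]; print(x0)
for nm,v,m,f in [('both',[S,T],[orange(s),orange(t)],(1,1,1,1)),('S',[S],[orange(s)],(1,1,0,1)),('T',[T],[orange(t)],(1,1,0,1))]:
    print(nm,fit(v,GUIDES+STOPS,x0,m,f,pad=3))
q=T.onz((407.7,232.6),.022); 
for nm,v,m,f in [('both',[S,T],[blue(s),blue(t)],(1,1,1,1)),('S',[S],[blue(s)],(1,1,0,1)),('T',[T],[blue(t)],(1,1,0,1))]:
  for y in (-.9+np.pi,-.9,.3+np.pi/2,0.9): 
    print(nm,y,fit(v,PACK,[q[0],q[1],0,y],m,f,pad=3))
E
```

```text
(275.3, 254.4) (407.7, 232.6) (array([ 0.48277327, -0.28948427,  0.03859471]), np.float64(0.07069740720560083))
(275.3, 254.4) (376.5, 210.3) (array([ 0.51012436, -0.24703613,  0.01867656]), np.float64(0.0018872994633863725))
(275.3, 254.4) (378, 263.7) (array([ 0.3942138 , -0.22450745, -0.11380767]), np.float64(0.0694005206032848))
(237.6, 226.7) (407.7, 232.6) (array([ 0.45008788, -0.30557145,  0.1330057 ]), np.float64(0.007669847574425273))
(237.6, 226.7) (376.5, 210.3) (array([ 0.48170525, -0.26892711,  0.13719791]), np.float64(0.05965269818316935))
(237.6, 226.7) (378, 263.7) (array([ 0.36384801, -0.24884752,  0.0117477 ]), np.float64(0.004356285281517149))
(233.6, 260.4) (407.7, 232.6) (array([ 0.44701   , -0.33044384,  0.02017808]), np.float64(0.002748636023397649))
(233.6, 260.4) (376.5, 210.3) (array([ 0.48308731, -0.29086343,  0.03186347]), np.float64(0.0757232399667001))
(233.6, 260.4) (378, 263.7) (array([ 0.35152144, -0.27253286, -0.13381086]), np.float64(0.017983761941005507))
[array([0.63527978, 0.0642598 , 0.066     ]), array([ 0.63003794, -0.12748444,  0.066     ])]

[... 979 characters left out ...]
1,  0.        , -0.90069153]), np.float64(108.75898742675781))
S 1.8707963267948966 (array([ 0.44837029, -0.33463156,  0.        ,  1.97507855]), np.float64(123.59089660644531))
S 0.9 (array([ 0.45260585, -0.3260128 ,  0.        ,  0.754519  ]), np.float64(58.51115417480469))
T 2.241592653589793 (array([ 0.45549463, -0.32958522,  0.        ,  0.75790969]), np.float64(5.50901985168457))
T -0.9 (array([ 0.45549463, -0.32958522,  0.        , -2.38368296]), np.float64(5.50901985168457))
T 1.8707963267948966 (array([ 0.45510373, -0.3299139 ,  0.        ,  0.75763913]), np.float64(5.112249374389648))
T 0.9 (array([ 0.45550506, -0.32956135,  0.        ,  0.75919437]), np.float64(5.638872146606445))
```

```bash
python3 - <<'E'
from h import *
s=cv2.imread('pics/scene0.png');t=cv2.imread('pics/top0.png')
print(np.round(blue(s)[250:272,224:256:1]*9).astype(int))
b=s.astype(int); print((b[...,0]-np.maximum(b[...,1],b[...,2]))[250:272,228:250])
print((b[...,2]-b[...,0])[190:260,300:420].max(), (b[...,2]-b[...,0])[240:250,335:360])
E
```

```text
[[0 0 0 0 0 0 0 0 0 0 0 0 0 0 0 0 0 0 0 0 0 0 0 0 0 0 0 0 0 0 0 0]
 [0 0 0 0 0 0 0 0 0 0 0 0 0 0 0 0 0 0 0 0 0 0 0 0 0 0 0 0 0 0 0 0]
 [0 0 0 0 0 0 0 0 0 0 0 0 0 0 0 0 0 0 0 0 0 0 0 0 0 0 0 0 0 0 0 0]
 [0 0 0 0 0 0 0 0 0 0 0 0 0 0 0 0 0 0 0 0 0 0 0 0 0 0 0 0 0 0 0 0]
 [0 0 0 0 0 0 0 3 5 6 7 7 7 7 7 7 7 5 1 0 0 0 0 0 0 0 0 0 0 0 0 0]
 [0 0 0 0 0 0 1 7 9 9 9 9 9 9 9 9 9 9 3 0 0 0 0 0 0 0 0 0 0 0 0 0]
 [0 0 0 0 0 0 2 8 9 9 9 9 9 9 9 9 9 9 3 0 0 0 0 0 0 0 0 0 0 0 0 0]
 [0 0 0 0 0 0 2 8 9 9 9 9 9 9 9 9 9 8 3 0 0 0 0 0 0 0 0 0 0 0 0 0]
 [0 0 0 0 0 0 0 4 6 6 6 6 6 6 6 6 6 4 2 0 0 0 0 0 0 0 0 0 0 0 0 0]
 [0 0 0 0 0 0 0 1 3 3 4 3 3 3 3 3 3 3 2 0 0 0 0 0 0 0 0 0 0 0 0 0]
 [0 0 0 0 0 0 1 3 3 3 3 3 3 4 3 3 4 4 3 1 1 1 1 1 3 2 1 0 0 0 0 0]
 [0 0 0 5 7 7 7 7 4 4 3 3 3 3 3 4 4 3 3 5 7 9 9 9 9 9 5 0 0 0 0 0]
 [0 0 3 9 9 9 9 9 6 4 3 4 3 3 3 4 3 3 3 5 9 9 9 9 9 9 5 0 0 0 0 0]
 [0 0 4 9 9 9 9 9 7 4 3 3 4 4 4 4 4 3 4 6 9 9 9 9 9 9 5 0 0 0 0 0]
 [0 0 3 9 9 9 9 9 5 3 3 4 4 5 5 4 4 4 5 6 9 9 9 9 9 8 4 0 0 0 0 0]
 [0 0 1 5 7 6 7 6 4 4 4 4 4 4 4 4 4 3 3 4 5 5 6 5 5 4 2 0 0 0 0 0]
 [0 0 0 2 3 4 3 4 3 3 3 3 3 
[... 2248 characters left out ...]
84 110 127 138 139 140 125 100  64  23
   -2 -14 -20 -19 -19 -17 -18]
 [ -1   0   2   0   1   1   5  22  46  69  95 118 137 139 140 134 114  80
   44  12 -10 -18 -20 -18 -19]
 [  0   1   0   1   0   0  -2   2  16  34  59  89 115 132 138 139 137 126
  100  63  21  -6 -17 -19 -19]
 [  1   1   1   1  -1  -1   1   0   0   9  29  49  76 105 126 136 139 141
  134 114  73  28   1 -13 -18]
 [  1   0   0   0  -1   0   1   1   1  -1   3  15  40  61  89 118 134 138
  140 139 122  85  47  16  -6]
 [ -1   1   2   0   0   1   0   0   1  -1  -1   3  11  29  51  82 110 125
  136 140 140 130 100  66  26]
 [  0   1   0   1   0   0   2   1   0   1   0   0   0   7  19  44  69  95
  121 135 139 132 101  81  67]]
```

```bash
cat >> h.py <<'E'
def render2(cam,hulls,roi):
    """label images: side cover, top cover"""
    x0,y0,x1,y1=roi; im=np.zeros(((y1-y0)*SS,(x1-x0)*SS),np.uint8)
    for P in hulls:
        uv=(cam.proj(P)-[x0-.5,y0-.5])*SS-.5
        top=P[:,2]>P[:,2].max()-1e-6
        for q,l in((uv,1),(uv[top],2)):
            cv2.fillConvexPoly(im,np.round(cv2.convexHull(q.astype(np.float32))*16).astype(np.int32),l,cv2.LINE_8,4)
    o=[]
    for l in(1,2):
        o.append(cv2.GaussianBlur(cv2.resize((im==l).astype(np.float32),(x1-x0,y1-y0),interpolation=cv2.INTER_AREA),(0,0),.6))
    return o
def dblue(im): a=im.astype(np.float32); return (a[...,0]-np.maximum(a[...,1],a[...,2]))/60
def dor(im): a=im.astype(np.float32); return np.maximum(a[...,2]-a[...,0],0)/100
def fit2(views,hulls,x0,maps,free=(1,1,1,1),pad=4,step=(.003,.003,.003,.05)):
    x0=np.array(x0,float); fr=np.array(free,bool)
    def cost(p,ret=False):
        x=x0.copy(); x[fr]=p; e=0;k=[]
        for c,m,r,w in zip(views,maps,rois,ms):
            a,b=render2(c,[place(P,*x) for P in hulls],r); A=np.c_[a[w],b[w],np.ones(w.sum())]; y=m[r[1]:r[3],r[0]:r[2]][w]
            co=np.linalg.lstsq(A,y,rcond=None)[0]; e+=((A@co-y)**2).sum(); k.append(np.round(co,2))
        return (e,k) if ret else e
    st=np.array(step)[fr]; p=x0[fr]
    for k in range(3):
        x=x0.copy(); x[fr]=p; rois=[];ms=[]
        for c in views:
            uv=np.vstack([c.proj(place(P,*x)) for P in hulls]); a=np.floor(uv.min(0)-12).astype(int); b=np.ceil(uv.max(0)+12).astype(int)
            r=(max(a[0],0),max(a[1],0),min(b[0],W),min(b[1],H)); rois.append(r)
            u=sum(render2(c,[place(P,*x) for P in hulls],r))
            ms.append(cv2.dilate((u>.05).astype(np.uint8),np.ones((2*pad+1,)*2))>0)
        sim=np.vstack([p]+[p+np.eye(len(p))[i]*st[i]/(k+1) for i in range(len(p))])
        r=minimize(cost,p,method='Nelder-Mead',options=dict(initial_simplex=sim,xatol=1e-5,fatol=1e-3,maxiter=300)); p=r.x
    x=x0.copy(); x[fr]=p; return np.round(x,5),cost(p,True)
E
python3 - <<'E'
from h import *
s=cv2.imread('pics/scene0.png');t=cv2.imread('pics/top0.png')
for nm,v,m,f in [('both',[S,T],[dor(s),dor(t)],(1,1,1,1)),('S',[S],[dor(s)],(1,1,0,1)),('T',[T],[dor(t)],(1,1,0,1))]:
    print(nm,fit2(v,GUIDES+STOPS,[.634,-.029,.066,.011],m,f,pad=4))
    print(nm,'guides',fit2(v,GUIDES,[.634,-.029,.066,.011],m,f,pad=4))
for nm,v,m,f in [('both',[S,T],[dblue(s),dblue(t)],(1,1,1,1)),('S',[S],[dblue(s)],(1,1,0,1)),('T',[T],[dblue(t)],(1,1,0,1))]:
    print(nm,fit2(v,PACK,[.455,-.329,0,.757],m,f))
E
```

```text
both (array([ 0.63416, -0.03013,  0.06914,  0.00965]), (np.float64(112.13075629745182), [array([0.44, 1.29, 0.01]), array([ 1.93,  1.77, -0.03])]))
both guides (array([ 0.63396, -0.03018,  0.06946,  0.01023]), (np.float64(74.4795275816895), [array([0.44, 1.29, 0.  ]), array([ 2.04,  1.78, -0.03])]))
S (array([ 0.63359, -0.02739,  0.066  ,  0.00856]), (np.float64(20.617957039836206), [array([0.51, 1.29, 0.01])]))
S guides (array([ 0.63344, -0.0275 ,  0.066  ,  0.00977]), (np.float64(12.640055277818453), [array([0.47, 1.29, 0.  ])]))
T (array([ 0.63422, -0.03012,  0.066  ,  0.01021]), (np.float64(84.05926022753937), [array([ 1.25,  1.81, -0.02])]))
T guides (array([ 0.63408, -0.03013,  0.066  ,  0.01108]), (np.float64(57.82099796545178), [array([ 1.16,  1.81, -0.02])]))
both (array([ 0.45573, -0.328  ,  0.0021 ,  0.7669 ]), (np.float64(11.645195563294731), [array([ 0.54,  1.34, -0.06]), array([ 0.66,  1.95, -0.12])]))
S (array([ 0.45506, -0.32667,  0.     ,  0.75607]), (np.float64(2.588888936046822), [array([ 0.53,  1.36, -0.06])]))
T (array([ 0.45516, -0.32892,  0.     ,  0.75893]), (np.float64(5.267892124350822), [array([ 0.7 ,  1.96, -0.12])]))
```

```bash
python3 - <<'E'
from h import *
from scipy.ndimage import map_coordinates
for nm,c,bed in(('top',T,(.6341,-.0301,.066,.0105)),('scene',S,(.6335,-.0275,.066,.0095))):
    g=cv2.imread(f'pics/{nm}0.png').astype(float).sum(2)
    def samp(P):
        uv=c.proj(place(P,*bed)); return map_coordinates(g,[uv[:,1],uv[:,0]],order=1)
    ys=np.arange(-.11,.11,.0005)
    for side in(1,-1):
        r=[]
        for x in np.arange(-.10,.06,.01):
            yy=side*np.arange(.07,.097,.0005); p=samp(np.c_[np.full_like(yy,x),yy,np.full_like(yy,.004)])
            d=np.diff(p); i=np.argmin(d) if True else 0; r.append((x,yy[i],d[i]))
        r=np.array(r); k=np.polyfit(r[:,0],r[:,1],1); print(nm,'side',side,np.round(k,4),np.round(r[:,1]*1e3,1))
    r=[]
    for y in np.arange(-.07,.075,.01):
        xx=np.arange(.06,.097,.0005); p=samp(np.c_[xx,np.full_like(xx,y),np.full_like(xx,.004)]); d=np.diff(p); r.append((y,xx[np.argmin(d)]))
    r=np.array(r);print(nm,'rear',np.polyfit(r[:,0],r[:,1],1),np.round(r[:,1]*1e3,1))
    r=[]
    for y in np.arange(-.07,.075,.01):
        xx=np.arange(-.165,-.125,.0005); p=samp(np.c_[xx,np.full_like(xx,y),np.full_like(xx,.004)]); d=np.diff(p); r.append((y,xx[np.argmax(d)]))
    r=np.array(r);print(nm,'front',np.polyfit(r[:,0],r[:,1],1),np.round(r[:,1]*1e3,1))
E
```

```text
top side 1 [0.0093 0.0846] [83.5 85.  83.  84.5 84.  82.  84.5 84.5 84.  85.5 85.  85.  84.5 84.5
 85.  85. ]
top side -1 [ 0.0002 -0.0957] [-96.  -96.  -96.  -96.  -94.5 -95.  -96.  -96.  -96.  -96.  -96.  -94.5
 -96.  -96.  -95.5 -96. ]
top rear [-0.00571429  0.06976667] [70.5 71.  71.5 69.  68.  68.5 70.5 69.  71.  69.5 70.  69.5 69.5 70.
 69. ]
top front [-0.01214286 -0.1508    ] [-149.5 -149.5 -150.5 -148.5 -151.  -150.5 -152.  -151.5 -151.  -151.
 -153.  -152.5 -151.  -150.5 -150. ]
scene side 1 [0.0067 0.0859] [85.5 86.  86.  85.  83.5 86.  85.5 84.5 87.  86.  86.  85.  87.  86.5
 86.  86. ]
scene side -1 [ 0.    -0.096] [-96. -96. -96. -96. -96. -96. -96. -96. -96. -96. -96. -96. -96. -96.
 -96. -96.]
scene rear [-0.01    0.0709] [71.  72.  71.5 71.  71.5 71.  71.5 71.  70.5 70.  71.5 70.  70.5 70.5
 70. ]
scene front [-0.00553571 -0.1527    ] [-150.5 -152.  -153.5 -153.  -153.5 -152.5 -153.5 -152.  -152.5 -154.
 -152.5 -153.  -152.  -152.5 -153.5]
```

servo_tool --pt "0.2 0 0 0 -6.2" --pt "0.2 0 0 0 -6.2" --pt "0.2 0 0 0 -6.2" --squeeze 30

```text
t: 1.1
position: [0.2623, -0.5673, 0.2484]
tcp_rot: [180.0, 0.0, 43.9]
contact_force: [-0.5, -0.2, 0.1]
width: 0.0515
```

```bash
cat > go.py <<'E'
import sys
from h import *
from cell import status
def rel(tx,ty,tz,yaw):
    s=status.observe(); R=Ro.from_euler('xyz',s['tcp_rot'],degrees=True).as_matrix()
    d=R.T@(np.array([tx,ty,tz])-s['position']); y=(s['tcp_rot'][2]-yaw+90)%180-90
    print('t',round(s['t'],2),'pos',np.round(s['position'],4),'rot',np.round(s['tcp_rot'],2),'F',np.round(s['contact_force'],1),'w',round(s['width'],4))
    print('tool delta',np.round(d,4),'turn',round(y,2))
if __name__=='__main__': rel(*map(float,sys.argv[1:5]))
E
python3 go.py .4553 -.3278 .13 43.4
```

```text
t 1.1 pos [ 0.2623 -0.5673  0.2484] rot [1.800e+02 1.000e-02 4.394e+01] F [-0.5 -0.2  0.1] w 0.0515
tool delta [ 0.3052 -0.0385  0.1183] turn 0.54
```

servo_tool --pt "0.2 0.04 -0.005 0 0.5" --pt "0.2 0.045 -0.006 0.015 0" --pt "0.2 0.045 -0.006 0.02 0" --pt "0.2 0.045 -0.006 0.02 0" --pt "0.2 0.045 -0.006 0.02 0" --pt "0.2 0.045 -0.006 0.02 0" --pt "0.2 0.04 -0.004 0.02 0" --pt "0.2 0 0 0 0"

```text
t: 1.9
position: [0.46, -0.3239, 0.1308]
tcp_rot: [179.7, 0.1, 43.4]
contact_force: [-0.5, 0.1, 0.3]
width: 0.0512
```

```bash
python3 go.py .4553 -.3278 .10 43.4; python3 - <<'E'
from cell import viewer
import cv2
for n,b in(("scene",(180,150)),("top",(340,150))):
    im=viewer.camera(n); cv2.imwrite(f"pics/{n}1.png",im); cv2.imwrite(f"pics/{n}1c.png",cv2.resize(im[b[1]:b[1]+150,b[0]:b[0]+150],None,fx=4,fy=4))
E
```

```text
t 1.9 pos [ 0.46   -0.3239  0.1308] rot [1.7971e+02 1.0000e-01 4.3430e+01] F [-0.5  0.1  0.3] w 0.0512
tool delta [-0.0061 -0.0006  0.0308] turn 0.03
```

View pics/scene1c.png

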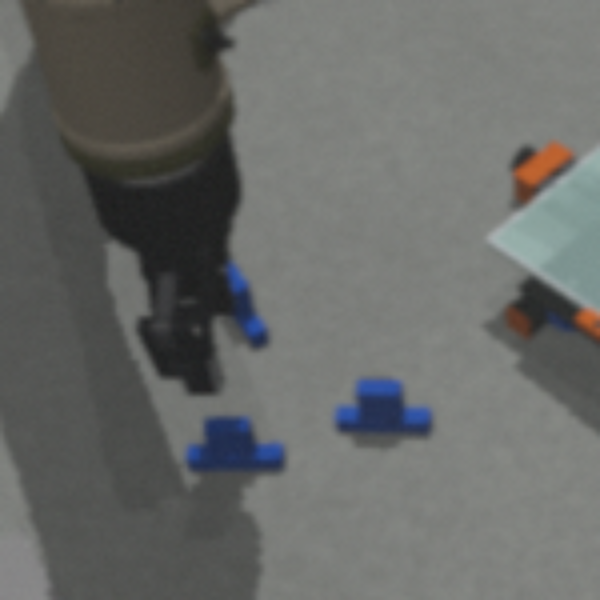

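View pics/top1c.png

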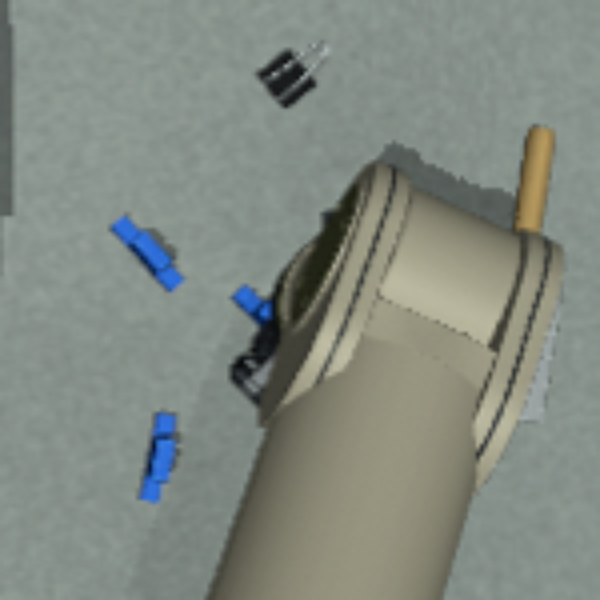

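servo_tool --pt "0.2 -0.003 0 0.02 0" --pt "0.2 -0.003 0 0.03 0" --pt "0.2 0 0 0.03 0" --pt "0.2 0 0 0.0165 0" --pt "0.2 0 0 0 0"

```text
t: 2.5
position: [0.4507, -0.3449, 0.038]
tcp_rot: [179.0, 0.4, 42.4]
contact_force: [-0.0, 0.6, -0.0]
width: 0.0513
```

```bash
python3 go.py .4553 -.3278 .034 43.4
```

```text
t 2.5 pos [ 0.4507 -0.3449  0.038 ] rot [179.     0.38  42.44] F [-0.   0.6 -0. ] w 0.0513
tool delta [ 0.0149 -0.0096  0.0037] turn -0.96
```

servo_tool --pt "0.2 0 0 0 0" --pt "0.2 0 0 0 0"

```text
t: 2.7
position: [0.4502, -0.3476, 0.04]
tcp_rot: [178.9, 0.4, 42.3]
contact_force: [-0.2, -0.7, -0.7]
width: 0.0514
```

```bash
python3 go.py .4553 -.3278 .034 43.4
```

```text
t 2.7 pos [ 0.4502 -0.3476  0.04  ] rot [178.87   0.4   42.25] F [-0.2 -0.7 -0.7] w 0.0514
tool delta [ 0.0171 -0.0113  0.0057] turn -1.15
```

servo_tool --pt "0.2 0 0 0 0" --pt "0.2 0 0 0 0" --pt "0.2 0 0 0 0" --pt "0.2 0 0 0 0"

```text
t: 3.1
position: [0.4515, -0.3492, 0.0435]
tcp_rot: [178.6, 0.4, 42.2]
contact_force: [0.4, -0.6, 0.3]
width: 0.051
```

```bash
python3 go.py .4553 -.3278 .034 43.4;python3 go.py .4553 -.3278 .034 43.4; python3 -c "
from cell import status
print(status.observe())"
```

```text
t 3.1 pos [ 0.4515 -0.3492  0.0435] rot [178.57   0.37  42.21] F [ 0.4 -0.6  0.3] w 0.051
tool delta [ 0.0173 -0.0135  0.009 ] turn -1.19
t 3.1 pos [ 0.4515 -0.3492  0.0435] rot [178.57   0.37  42.21] F [ 0.4 -0.6  0.3] w 0.051
tool delta [ 0.0173 -0.0135  0.009 ] turn -1.19
{'t': 3.1, 'q': array([ 45.22571327,  23.88123414, -14.86729059, 104.30017857,
         8.58190579,  51.56818653, -21.42583431]), 'dq': array([-0.04400289, -0.29826756, -0.12395284, -0.14001577,  0.12384449,
        0.14406225,  0.05727402]), 'tau': array([ 7.50510301e-02, -6.00720763e+01, -2.91306809e+00, -3.18761981e+01,
        8.05510045e-02, -1.07416268e-01,  1.45717324e-03]), 'position': array([ 0.45148925, -0.34923422,  0.04347854]), 'tcp_rot': array([178.57042777,   0.36759897,  42.20573859]), 'contact_force': array([ 0.38475816, -0.56563671,  0.31367059]), 'moment': array([0.00512071, 0.03317262, 0.00691694]), 'width': 0.05103052612657578}
```

servo_tool --pt "0.2 0.009 -0.007 0.004 -0.6" --pt "0.2 0.009 -0.007 0.006 -0.6"

```text
t: 3.3
position: [0.4558, -0.3272, 0.0334]
tcp_rot: [178.5, 0.4, 43.4]
contact_force: [-0.1, 0.6, -0.1]
width: 0.0513
```

```bash
python3 go.py .4553 -.3278 .034 43.4; python3 - <<'E'
from cell import viewer,status
import cv2
for n,b in(("scene",(180,150)),("top",(340,150))):
    im=viewer.camera(n); cv2.imwrite(f"pics/{n}2.png",im); cv2.imwrite(f"pics/{n}2c.png",cv2.resize(im[b[1]:b[1]+150,b[0]:b[0]+150],None,fx=4,fy=4))
print(status.observe()['position'],status.observe()['tcp_rot'])
E
```

```text
t 3.3 pos [ 0.4558 -0.3272  0.0334] rot [178.46   0.4   43.36] F [-0.1  0.6 -0.1] w 0.0513
tool delta [-0.0008  0.0001 -0.0006] turn -0.04
[ 0.45564127 -0.32533427  0.0323568 ] [178.61012388   0.39166833  43.5104259 ]
```

View pics/scene2c.png

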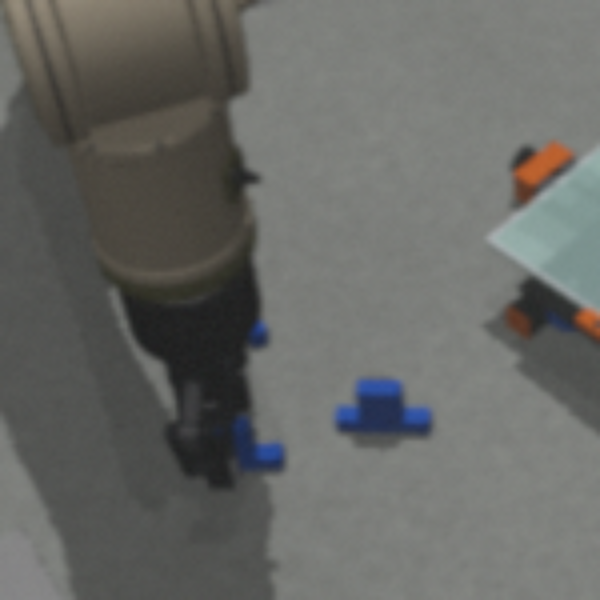

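servo_tool --pt "-1 0 0 0 0" --pt "-1 0 0 0 0" --pt "-1 0 0 0.0005 0" --pt "-1 0 0 0.0005 0" --squeeze 30

```text
t: 3.8
position: [0.4557, -0.3249, 0.0317]
tcp_rot: [178.6, 0.4, 43.6]
contact_force: [-1.9, 4.8, 10.0]
width: 0.0117
```

```bash
python3 go.py .4553 -.3278 .034 43.4
```

```text
t 3.8 pos [ 0.4557 -0.3249  0.0317] rot [178.65   0.41  43.56] F [-1.9  4.8 10. ] w 0.0117
tool delta [-0.0023  0.0018 -0.0022] turn 0.16
```

servo_tool --pt "-1 0 0 -0.02 0" --pt "-1 0 0 -0.03 0" --pt "-1 0 0 -0.035 0" --pt "-1 0 0 -0.035 0"

```text
t: 4.2
position: [0.4511, -0.3216, 0.1503]
tcp_rot: [179.2, 0.5, 43.5]
contact_force: [1.0, -1.1, -0.2]
width: 0.0114
```

```bash
python3 go.py .618 .0619 .17 0.57
```

```text
t 4.2 pos [ 0.4511 -0.3216  0.1503] rot [179.22   0.53  43.46] F [ 1.  -1.1 -0.2] w 0.0114
tool delta [ 0.3847 -0.1632 -0.0255] turn 42.89
```

servo_tool --pt "-1 0.025 -0.01 -0.003 0" --pt "-1 0.035 -0.015 -0.004 0" --pt "-1 0.04 -0.017 -0.003 0" --pt "-1 0.04 -0.017 -0.003 0" --pt "-1 0.04 -0.017 -0.002 0" --pt "-1 0.04 -0.017 -0.002 0" --pt "-1 0.04 -0.017 0 0" --pt "-1 0.035 -0.015 0 0" --pt "-1 0.02 -0.01 0 0" --pt "-1 0 0 0 4"

```text
t: 5.2
position: [0.5954, -0.0016, 0.1697]
tcp_rot: [178.5, 0.2, 38.7]
contact_force: [0.7, 0.4, -0.6]
width: 0.0117
```

```bash
python3 go.py .618 .0619 .15 0.57
```

```text
t 5.2 pos [ 0.5954 -0.0016  0.1697] rot [178.47   0.2   38.75] F [ 0.7  0.4 -0.6] w 0.0117
tool delta [ 0.0575 -0.0359  0.0186] turn 38.18
```

servo_tool --pt "-1 0.02 -0.012 0.002 7" --pt "-1 0.02 -0.01 0.002 8" --pt "-1 0.017 -0.006 0.002 8" --pt "-1 0 0 0 8" --pt "-1 0 0 0 7"

```text
t: 5.7
position: [0.6303, 0.053, 0.1619]
tcp_rot: [178.7, -0.8, -0.8]
contact_force: [-0.5, -1.2, -0.8]
width: 0.0114
```

```bash
python3 go.py .618 .0619 .15 0.57
```

```text
t 5.7 pos [0.6303 0.053  0.1619] rot [178.68  -0.78  -0.77] F [-0.5 -1.2 -0.8] w 0.0114
tool delta [-0.0126 -0.009   0.0115] turn -1.34
```

servo_tool --pt "-1 -0.006 -0.005 0.01 -0.7" --pt "-1 -0.006 -0.005 0.012 -0.7" --pt "-1 0 0 0.01 0"

```text
t: 6.0
position: [0.6183, 0.0632, 0.1279]
tcp_rot: [178.7, -0.8, 1.0]
contact_force: [-0.2, 1.0, -1.1]
width: 0.012
```

```bash
cat > look.py <<'E'
import sys
from h import *
from cell import viewer,status
k=sys.argv[1]
ims={}
for n in("scene","top"):
    im=viewer.camera(n); ims[n]=im; cv2.imwrite(f"pics/{n}{k}.png",im)
a=cv2.resize(ims['scene'][150:290,280:430],None,fx=4,fy=4); b=cv2.resize(ims['top'][90:255,215:365],None,fx=3.4,fy=3.4)[:560]
hh=max(a.shape[0],b.shape[0]); o=np.zeros((hh,a.shape[1]+b.shape[1],3),np.uint8); o[:a.shape[0],:a.shape[1]]=a; o[:b.shape[0],a.shape[1]:]=b
cv2.imwrite(f"pics/look{k}.png",cv2.resize(o,None,fx=.7,fy=.7) if o.shape[1]>1140 else cv2.resize(o,(780,int(hh*780/o.shape[1]))))
s=status.observe(); print('t',s['t'],s['position'],s['tcp_rot'],s['width'],np.round(s['contact_force'],1))
E
python3 look.py 3; python3 go.py .618 .0619 .13 0.57
```

```text
t 6.1 [0.61804117 0.06189175 0.12693765] [178.61800836  -0.6869728    0.83074903] 0.01146727652328257 [ 0.   0.1 -0.6]
t 6.1 pos [0.618  0.0619 0.1269] rot [178.62  -0.69   0.83] F [ 0.   0.1 -0.6] w 0.0115
tool delta [-0.      0.0001 -0.0031] turn 0.26
```

View pics/look3.png

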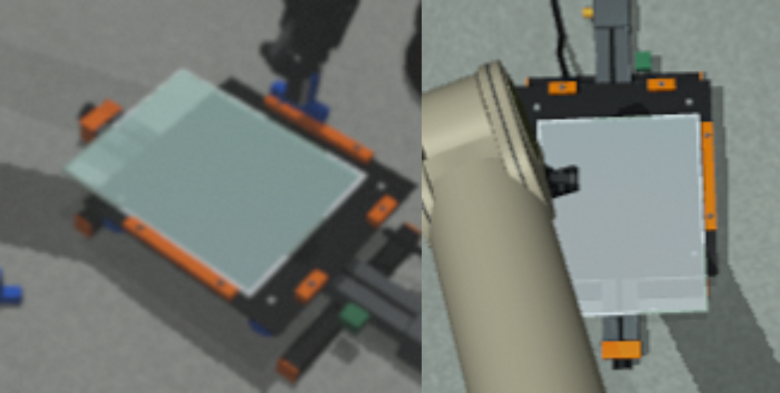

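```bash
cat > pk.py <<'E'
import sys
from h import *
def fitp(im,pos,rot,gz=-.0317,save=None):
    """fit packer base in hand (scene cam); returns foot centre world for scene cam with z set by tcp"""
    R=Ro.from_euler('xyz',rot,degrees=True).as_matrix()@np.diag([1,-1,-1]); m=dblue(im)
    B=box(-.03,.03,-.006,.006,0,.014)
    def pts(x,y,a): 
        Ra=Ro.from_euler('z',a).as_matrix()@R; return (B@Ra.T)+[x,y,pos[2]+gz]
    def ren(p,r):
        x0,y0,x1,y1=r; P=pts(*p); uv=(S.proj(P)-[x0-.5,y0-.5])*SS-.5
        l=np.zeros(((y1-y0)*SS,(x1-x0)*SS),np.uint8); top=B[:,2]>.01
        for q,v in((uv,1),(uv[top],2)): cv2.fillConvexPoly(l,np.round(cv2.convexHull(q.astype(np.float32))*16).astype(np.int32),v,cv2.LINE_8,4)
        return [cv2.GaussianBlur(cv2.resize((l==v).astype(np.float32),(x1-x0,y1-y0),interpolation=cv2.INTER_AREA),(0,0),.6) for v in(1,2)]
    p=np.array([pos[0],pos[1],0.])
    for k in range(4):
        uv=S.proj(pts(*p)); a=np.floor(uv.min(0)-8).astype(int);b=np.ceil(uv.max(0)+8).astype(int); r=(*a,*b)
        u=sum(ren(p,r)); w=cv2.dilate((u>.05).astype(np.uint8),np.ones((7,7)))>0
        # exclude the tab region above the base
        T_=S.proj((box(-.02,.02,-.012,.012,.0145,.05)@(Ro.from_euler('z',p[2]).as_matrix()@R).T)+[p[0],p[1],pos[2]+gz])
        ex=np.zeros(w.shape,np.uint8); cv2.fillConvexPoly(ex,np.round(cv2.convexHull((T_-[a[0],a[1]]).astype(np.float32))).astype(np.int32),1)
        w&=ex==0
        def cost(p):
            A=np.stack([q[w] for q in ren(p,r)]+[np.ones(w.sum())],1); y=m[r[1]:r[3],r[0]:r[2]][w]; co=np.linalg.lstsq(A,y,rcond=None)[0]; return ((A@co-y)**2).sum()
        q=minimize(cost,p,method='Nelder-Mead',options=dict(initial_simplex=np.vstack([p,p+[.004,0,0],p+[0,.004,0],p+[0,0,.03]]),xatol=1e-5,fatol=1e-4)); p=q.x
    if save:
        o=cv2.resize(im[r[1]-15:r[3]+10,r[0]-10:r[2]+10],None,fx=8,fy=8,interpolation=cv2.INTER_CUBIC)
        h=cv2.convexHull(((S.proj(pts(*p))-[r[0]-10-.5,r[1]-15-.5])*8).astype(np.float32)).astype(np.int32); cv2.polylines(o,[h],True,(0,255,255),1); cv2.imwrite(save,o)
    yaw=np.degrees(p[2])+rot[2]
    dx,dy=p[0]-.6335,p[1]+.0275; c,s=np.cos(.0095),np.sin(.0095)
    print('fit world',np.round(p[:2],4),'tcp',np.round(pos,4),'yaw deg',round(yaw,2),'res',round(q.fun,2),'-> bed frame x,y mm',np.round([(c*dx+s*dy)*1e3,(-s*dx+c*dy)*1e3],2),'yaw rel',round(yaw-.55,2))
E
python3 - <<'E'
from pk import *
fitp(cv2.imread('pics/scene3.png'),[.61804,.06189,.12694],[178.62,-.687,.831],save='pics/fit3.png')
E
```

```text
fit world [0.6525 0.0568] tcp [0.618  0.0619 0.1269] yaw deg 0.24 res 106.86 -> bed frame x,y mm [19.78 84.07] yaw rel -0.31
```

View pics/fit3.png

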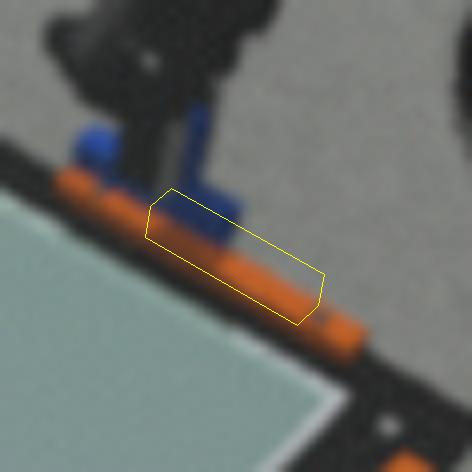

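```bash
sed -i 's/m=dblue(im)/m=np.maximum(dblue(im),-.05)/' pk.py; python3 - <<'E'
from pk import *
fitp(cv2.imread('pics/scene3.png'),[.61804,.06189,.12694],[178.62,-.687,.831],save='pics/fit3.png')
E
```

```text
fit world [0.6155 0.0627] tcp [0.618  0.0619 0.1269] yaw deg 1.51 res 1.98 -> bed frame x,y mm [-17.11  90.35] yaw rel 0.96
```

View pics/fit3.png

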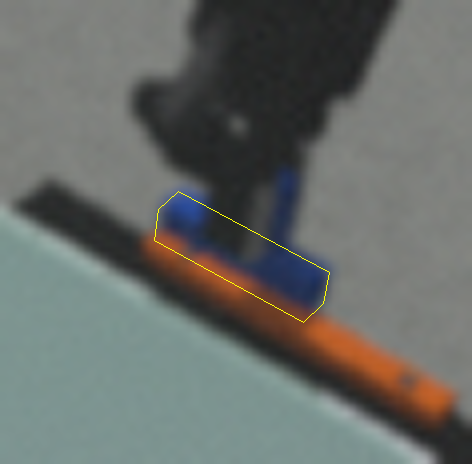

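servo_tool --pt "-1 0 -0.0005 0.008 0.2" --pt "-1 0 0 0.006 0"

```text
t: 6.3
position: [0.6188, 0.0615, 0.1127]
tcp_rot: [178.6, -0.8, 0.7]
contact_force: [0.2, 0.2, 0.1]
width: 0.0116
```

```bash
python3 look.py 4; python3 go.py .618 .0626 .105 0.57;  python3 - <<'E'
from pk import *
from cell import status
s=status.observe()
fitp(cv2.imread('pics/scene4.png'),s['position'],s['tcp_rot'],save='pics/fit4.png')
E
```

```text
t 6.4 [0.61861298 0.06136842 0.11250664] [178.61429436  -0.72034286   0.64753685] 0.011400641457615412 [-0.8  0.8 -0.1]
t 6.4 pos [0.6186 0.0614 0.1125] rot [178.61  -0.72   0.65] F [-0.8  0.8 -0.1] w 0.0114
tool delta [-0.0007 -0.0014  0.0075] turn 0.08
fit world [0.6152 0.0635] tcp [0.6186 0.0614 0.1125] yaw deg -0.63 res 1.22 -> bed frame x,y mm [-17.48  91.18] yaw rel -1.18
```

View pics/fit4.png

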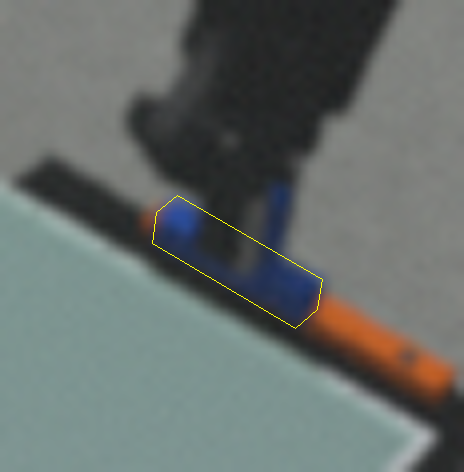

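servo_tool --pt "-1 -0.0002 -0.0006 0.005 0"

```text
t: 6.5
position: [0.6191, 0.0618, 0.1081]
tcp_rot: [178.6, -0.8, 0.6]
contact_force: [-1.3, -0.4, 0.1]
width: 0.0116
```

```bash
python3 look.py 5; python3 go.py .618 .0620 .098 0.57;  python3 - <<'E'
from pk import *
from cell import status
s=status.observe()
fitp(cv2.imread('pics/scene5.png'),s['position'],s['tcp_rot'],save='pics/fit5.png')
E
```

```text
t 6.6 [0.61820736 0.06176369 0.10682676] [178.60879767  -0.67352747   0.65195331] 0.011378497850674869 [-1.  -0.1 -0.7]
t 6.6 pos [0.6182 0.0618 0.1068] rot [178.61  -0.67   0.65] F [-1.  -0.1 -0.7] w 0.0114
tool delta [-0.0003 -0.0005  0.0088] turn 0.08
fit world [0.6149 0.0645] tcp [0.6182 0.0618 0.1068] yaw deg 0.36 res 1.43 -> bed frame x,y mm [-17.7   92.16] yaw rel -0.19
```

View pics/fit5.png

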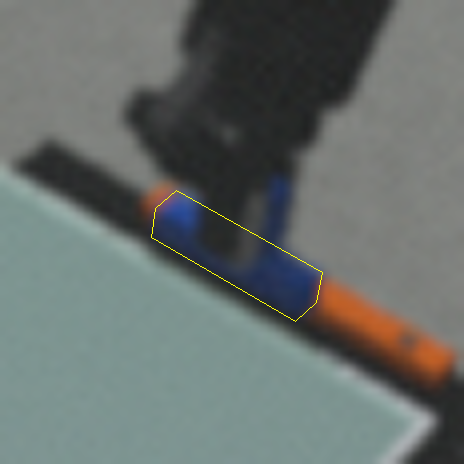

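servo_tool --pt "-1 -0.0002 0 0.004 0" --pt "-1 0 0 0.002 0"

```text
t: 6.8
position: [0.6184, 0.0617, 0.1008]
tcp_rot: [178.6, -0.7, 0.7]
contact_force: [0.2, 0.3, -0.5]
width: 0.0114
```

```bash
python3 look.py 6; python3 go.py .618 .0620 .098 0.57;  python3 - <<'E'
from pk import *
from cell import status
s=status.observe()
fitp(cv2.imread('pics/scene6.png'),s['position'],s['tcp_rot'],save='pics/fit6.png')
E
```

```text
t 6.9 [0.61838383 0.06172934 0.10097487] [178.61462156  -0.71568154   0.66118513] 0.011540665802210378 [-0.4 -0.4 -0.3]
t 6.9 pos [0.6184 0.0617 0.101 ] rot [178.61  -0.72   0.66] F [-0.4 -0.4 -0.3] w 0.0115
tool delta [-0.0004 -0.0003  0.003 ] turn 0.09
fit world [0.6169 0.0591] tcp [0.6184 0.0617 0.101 ] yaw deg 1.28 res 1.47 -> bed frame x,y mm [-15.78  86.78] yaw rel 0.73
```

View pics/fit6.png

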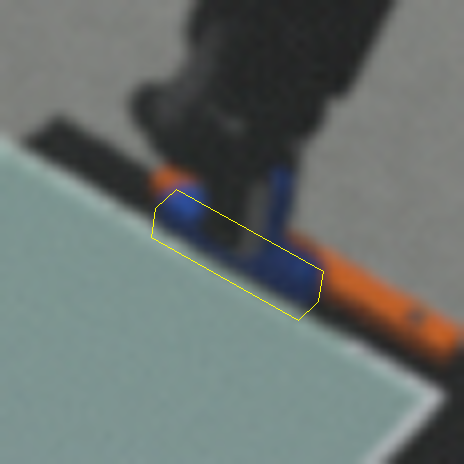

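servo_tool --pt "-1 0 0 0.003 0"

```text
t: 7.0
position: [0.6188, 0.0617, 0.0984]
tcp_rot: [178.6, -0.8, 0.7]
contact_force: [0.6, -0.7, 0.3]
width: 0.0114
```

servo_tool --pt "-1 0 0 0.0015 0"

```text
t: 7.1
position: [0.6193, 0.0618, 0.0977]
tcp_rot: [178.6, -0.8, 0.7]
contact_force: [-3.5, -0.7, 11.9]
width: 0.0114
```

```bash
python3 look.py 7; python3 go.py .618 .0620 .0977 0.57
```

```text
t 7.2 [0.61930887 0.06181039 0.09778723] [178.62372305  -0.84353652   0.65781502] 0.011486759208541772 [-1.1 -0.5  5.8]
t 7.2 pos [0.6193 0.0618 0.0978] rot [178.62  -0.84   0.66] F [-1.1 -0.5  5.8] w 0.0115
tool delta [-0.0013 -0.0002  0.0001] turn 0.09
```

View pics/look7.png

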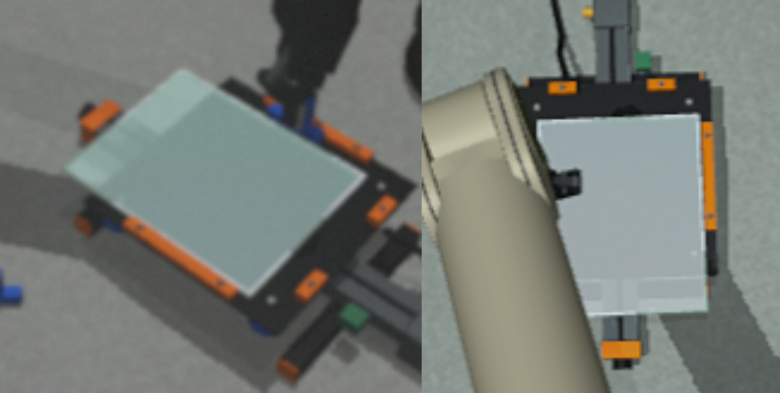

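servo_tool --pt "-0.4 0 0 0 0" --pt "-0.4 0 0 0 0" --pt "-0.4 0 0 0 0"

```text
t: 7.5
position: [0.6195, 0.0618, 0.0979]
tcp_rot: [178.6, -0.9, 0.7]
contact_force: [-0.2, -0.8, 0.7]
width: 0.0259
```

servo_tool --pt "-0.4 0 0 -0.012 0" --pt "-0.4 0 0 -0.025 0" --pt "-0.4 0 0 -0.03 0"

```text
t: 7.8
position: [0.6159, 0.063, 0.1634]
tcp_rot: [178.6, -0.4, 0.7]
contact_force: [0.4, -0.3, 0.3]
width: 0.0253
```

```bash
python3 look.py 8; python3 go.py .618 .0620 .0977 0.57
```

```text
t 7.9 [0.61861496 0.06369301 0.16798022] [178.6419553   -0.90163147   0.67132368] 0.02563592569729172 [ 0.8 -0.8  0.8]
t 7.9 pos [0.6186 0.0637 0.168 ] rot [178.64  -0.9    0.67] F [ 0.8 -0.8  0.8] w 0.0256
tool delta [-0.0017  0.      0.0703] turn 0.1
```

View pics/look8.png

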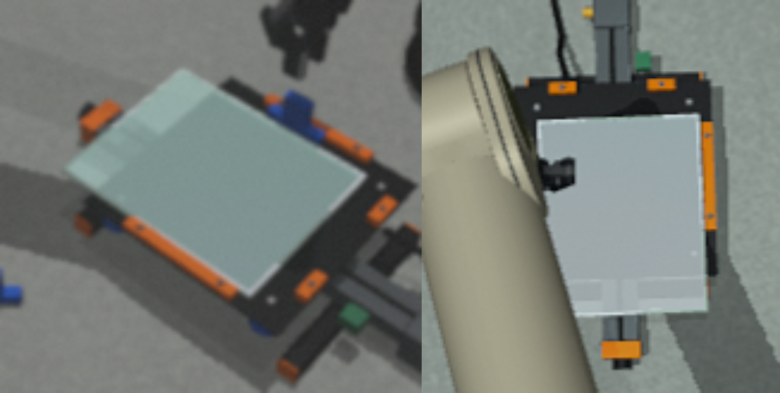

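servo_tool --pt "0.2 -0.02 0.01 -0.003 0" --pt "0.2 -0.03 0.016 0 0" --pt "0.2 -0.03 0.017 0 0" --pt "0.2 -0.03 0.017 0 0" --pt "0.2 -0.03 0.017 0 0" --pt "0.2 -0.02 0.012 0 0" --pt "0.2 0 0 0 0"

```text
t: 8.6
position: [0.4541, -0.0292, 0.1723]
tcp_rot: [178.7, -1.1, 0.7]
contact_force: [-0.1, 0.3, 0.5]
width: 0.0511
```

```bash
python3 go.py .445 -.030 .11 0.57
```

```text
t 8.6 pos [ 0.4541 -0.0292  0.1723] rot [178.69  -1.12   0.72] F [-0.1  0.3  0.5] w 0.0511
tool delta [-0.0103 -0.0007  0.0622] turn 0.15
```

```bash
python3 look.py 9; python3 go.py .445 -.030 .11 0.57; python3 - <<'E'
from h import *
s=cv2.imread('pics/scene9.png');t=cv2.imread('pics/top9.png')
for v,m,b in(([S],[np.maximum(dblue(s),-.05)],(.6335,-.0275,.0095)),([T],[np.maximum(dblue(t),-.1)],(.6341,-.0301,.0105))):
    x,c=fit2(v,PACK,[.617,.062,.066,.01],m,(1,1,0,1)); d=x[:2]-b[:2]; print(x,c,'bed',d,np.degrees(x[3]-b[2]))
E
```

```text
t 8.7 [ 0.45621066 -0.02748865  0.17263295] [178.73948339  -1.20603334   0.82623846] 0.05113501908047743 [ 0.   1.  -0.4]
t 8.7 pos [ 0.4562 -0.0275  0.1726] rot [178.74  -1.21   0.83] F [ 0.   1.  -0.4] w 0.0511
tool delta [-0.0126  0.001   0.0624] turn 0.26
[ 0.61639  0.06258  0.066   -0.0269 ] (np.float64(6.397081524934393), [array([ 0.43,  1.39, -0.06])]) bed [-0.01711  0.09008] -2.0855663742761967
[0.61619 0.05947 0.066   0.00092] (np.float64(8.917579294469526), [array([ 0.23,  1.89, -0.05])]) bed [-0.01791  0.08957] -0.5488935677353286
```

View pics/look9.png

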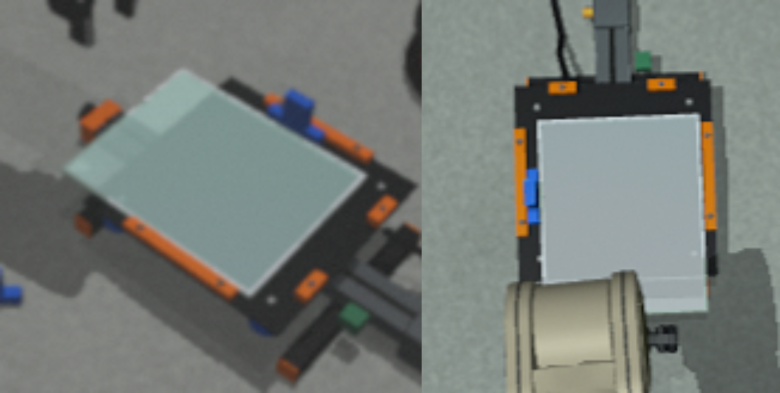

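servo_tool --pt "0.2 -0.007 0.0005 0.012 0.2" --pt "0.2 -0.006 0.0005 0.018 0" --pt "0.2 0 0 0.018 0" --pt "0.2 0 0 0.01 0"

```text
t: 9.1
position: [0.4464, -0.0272, 0.1119]
tcp_rot: [178.8, -1.4, 0.8]
contact_force: [-0.5, 0.5, 0.4]
width: 0.0515
```

```bash
python3 go.py .445 -.030 .062 0.57
```

```text
t 9.1 pos [ 0.4464 -0.0272  0.1119] rot [178.82  -1.39   0.83] F [-0.5  0.5  0.4] w 0.0515
tool delta [-0.0026  0.0018  0.0499] turn 0.26
```

servo_tool --pt "0.2 -0.002 0.001 0.015 0.2" --pt "0.2 -0.001 0.0005 0.015 0" --pt "0.2 0 0 0.012 0" --pt "0.2 0 0 0.005 0"

```text
t: 9.5
position: [0.4443, -0.0275, 0.0603]
tcp_rot: [178.9, -1.2, 0.8]
contact_force: [0.1, -0.7, 0.4]
width: 0.0511
```

```bash
python3 look.py 10; python3 go.py .445 -.030 .062 0.57; python3 -c "
import cv2
i=cv2.imread('pics/scene10.png')[130:270,260:420]; cv2.imwrite('pics/s10c.png',cv2.resize(i,None,fx=4.5,fy=4,interpolation=2))"
```

```text
t 9.6 [ 0.44441895 -0.02754625  0.0609081 ] [178.9359818   -1.24005684   0.79150879] 0.051142344407764634 [-0.  -0.6  0.5]
t 9.6 pos [ 0.4444 -0.0275  0.0609] rot [178.94  -1.24   0.79] F [-0.  -0.6  0.5] w 0.0511
tool delta [ 0.0006  0.0025 -0.001 ] turn 0.22
```

View pics/s10c.png

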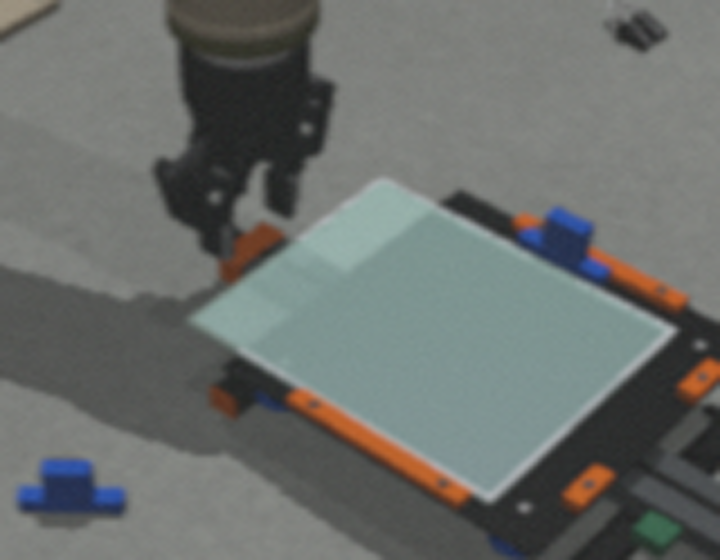

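servo_tool --pt "0.2 0.008 0.001 0 0.1" --pt "0.2 0.008 0.001 0 0.1" --pt "0.2 0.005 0 0 0"

```text
t: 9.9
position: [0.4682, -0.0294, 0.063]
tcp_rot: [178.9, -1.4, 0.6]
contact_force: [1.6, 0.3, 0.2]
width: 0.0513
```

servo_tool --pt "0.2 0.003 0 0 0" --pt "0.2 0.003 0 0 0"

```text
t: 10.1
position: [0.4757, -0.0294, 0.0638]
tcp_rot: [178.9, -1.5, 0.6]
contact_force: [-2.2, 0.8, -0.2]
width: 0.0512
```

servo_tool --pt "0.2 0.003 0 0 0" --pt "0.2 0.003 0 0 0"

```text
t: 10.3
position: [0.4814, -0.0293, 0.0638]
tcp_rot: [178.9, -1.4, 0.6]
contact_force: [-4.0, 0.3, 2.7]
width: 0.0513
```

servo_tool --pt "0.2 0.003 0 0.0005 0" --pt "0.2 0.003 0 0.0005 0" --pt "0.2 0.003 0 0 0"

```text
t: 10.6
position: [0.4903, -0.0294, 0.0627]
tcp_rot: [178.9, -1.3, 0.5]
contact_force: [-2.3, 0.1, 1.4]
width: 0.0514
```

```bash
python3 look.py 11
```

```text
t 10.7 [ 0.49078554 -0.02928153  0.06281488] [178.91070453  -1.31219118   0.56045916] 0.05099552789441689 [0.2 0.5 0.1]
```

View pics/look11.png

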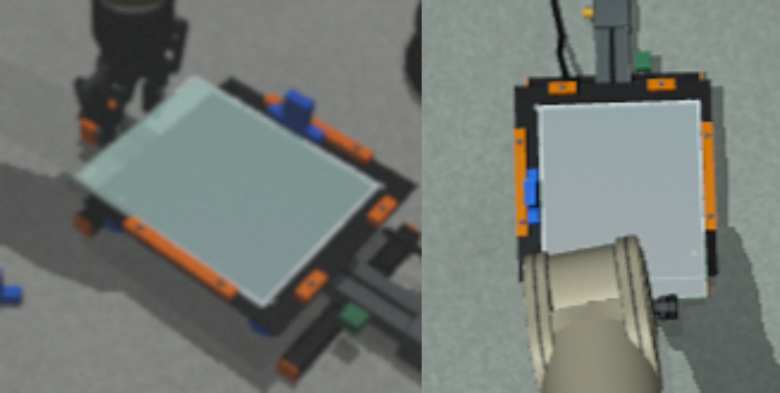

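servo_tool --pt "0.2 0.003 0 0 0" --pt "0.2 0.003 0 0 0" --pt "0.2 0.002 0 0 0"

```text
t: 11.0
position: [0.499, -0.0292, 0.0628]
tcp_rot: [178.9, -1.3, 0.6]
contact_force: [-2.7, -0.5, -0.0]
width: 0.0513
```

servo_tool --pt "0.2 0.0015 0 0 0" --pt "0.2 0.0015 0 0 0"

```text
t: 11.2
position: [0.5022, -0.0292, 0.0628]
tcp_rot: [178.9, -1.3, 0.6]
contact_force: [-2.6, -0.3, 0.5]
width: 0.0511
```

servo_tool --pt "0.2 0.0015 0 0 0"

```text
t: 11.3
position: [0.5034, -0.0292, 0.0627]
tcp_rot: [178.9, -1.2, 0.6]
contact_force: [-9.7, 0.4, 4.9]
width: 0.051
```

servo_tool --pt "0.2 0.0015 0 0 0"

```text
t: 11.4
position: [0.5035, -0.0292, 0.0624]
tcp_rot: [178.9, -1.0, 0.5]
contact_force: [-13.8, 0.2, 8.4]
width: 0.0512
```

```bash
python3 look.py 12;  python3 - <<'E'
from h import *
from scipy.ndimage import map_coordinates
for nm,c,bed in(('top',T,(.6341,-.0301,.066,.0105)),('scene',S,(.6335,-.0275,.066,.0095))):
    im=cv2.imread(f'pics/{nm}12.png'); g=im.astype(float).sum(2)
    def samp(P):
        uv=c.proj(place(P,*bed)); return map_coordinates(g,[uv[:,1],uv[:,0]],order=1)
    r=[]
    for y in list(np.arange(-.034,.035,.006))+[-.08,.08,-.076,.076]:
        xx=np.arange(.06,.112,.0005); p=samp(np.c_[xx,np.full_like(xx,y),np.full_like(xx,.004)]); d=np.diff(p); r.append((y,xx[np.argmin(d)]))
    r=np.array(r);print(nm,'rear',np.polyfit(r[:,0],r[:,1],1),np.round(r[:,1]*1e3,1))
    x,cc=fit2([c],PACK,[.617,.062,.066,.01],[np.maximum(dblue(im),-.1)],(1,1,0,1)); print('packer bed',x[:2]-bed[:2],np.degrees(x[3]-bed[3]))
E
python3 -c "
from cell import status
s=status.observe();print(s['t'],s['contact_force'],s['position'])"
```

```text
t 11.5 [ 0.5034375  -0.02922382  0.06240653] [178.8952818   -1.00068554   0.54384072] 0.050953662321466725 [-10.9   0.2   6.2]
top rear [0.02061231 0.09810921] [ 97.5  97.5  98.   98.   98.5  98.5  98.5  96.   98.   98.5  97.   99.
  97.5 100.5  96.  100.5]
packer bed [-0.01791  0.08958] -0.5282670871106191
scene rear [-0.00568163  0.09927699] [ 98.5  99.5 100.   98.5  99.5  98.5  99.5  99.5  99.   99.5  99.  100.
 101.   97.5  99.  100. ]
packer bed [-0.01698  0.08995] -1.973839604225686
11.5 [-10.89246711   0.21482681   6.22471577] [ 0.5034375  -0.02922382  0.06240653]
```

View pics/look12.png

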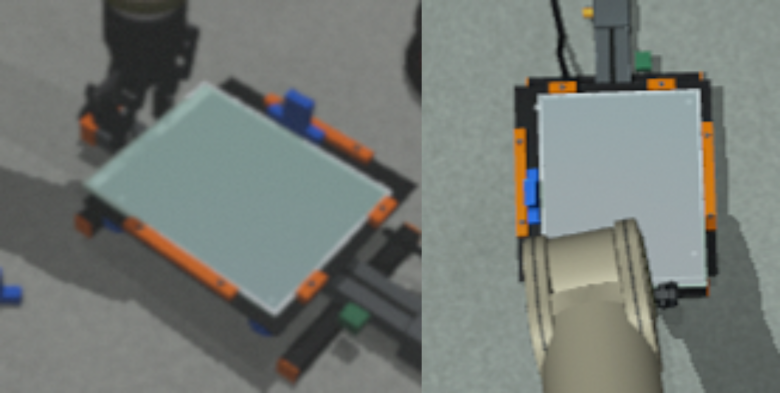

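```bash
python3 - <<'E'
from h import *
from scipy.ndimage import map_coordinates
for k in ('0','12'):
  for nm,c,bed in(('top',T,(.6341,-.0301,.066,.0105)),('scene',S,(.6335,-.0275,.066,.0095))):
    g=cv2.imread(f'pics/{nm}{k}.png').astype(float).sum(2)
    def samp(P):
        uv=c.proj(place(P,*bed)); return map_coordinates(g,[uv[:,1],uv[:,0]],order=1)
    for side,xs in((1,np.r_[np.arange(-.06,-.051,.004),np.arange(.02,.062,.004)]),(-1,np.arange(-.05,.06,.004))):
        r=[]
        for x in xs:
            yy=side*np.arange(.07,.0965,.0005); p=samp(np.c_[np.full_like(yy,x),yy,np.full_like(yy,.004)]); d=np.diff(p); r.append((x,yy[np.argmin(d)]))
        r=np.array(r); f=np.polyfit(r[:,0],r[:,1],1); e=abs(r[:,1]-np.polyval(f,r[:,0]))<.0015; f=np.polyfit(r[e,0],r[e,1],1); print(k,nm,side,'slope',np.round(f,4),np.round(r[:,1]*1e3,1))
for nm,a in(('top',(85,115,250,360)),('scene',(180,240,330,430))):
    i=cv2.imread(f'pics/{nm}12.png')[a[0]:a[1],a[2]:a[3]]; cv2.imwrite(f'pics/{nm}12z.png',cv2.resize(i,None,fx=7,fy=7,interpolation=2))
E
```

```text
0 top 1 slope [0.0219 0.0846] [84.  84.  82.5 84.5 83.  83.  85.5 87.  85.  85.  85.  86.5 86.5 86.5]
0 top -1 slope [-0.0015 -0.0953] [-95.  -95.  -95.5 -95.5 -95.5 -95.5 -95.5 -95.5 -95.5 -93.5 -95.5 -95.5
 -94.  -95.5 -95.5 -94.5 -95.  -95.5 -95.5 -95.  -95.5 -95.5 -95.5 -95.5
 -95.5 -95.5 -95.5 -95.5]
0 scene 1 slope [0.0105 0.0857] [83.5 86.  85.5 87.  86.5 86.  85.  84.  86.  86.  85.  87.  86.5 86. ]
0 scene -1 slope [ 0.     -0.0955] [-95.5 -95.5 -95.5 -95.5 -95.5 -95.5 -95.5 -95.5 -95.5 -95.5 -95.5 -95.5
 -95.5 -95.5 -95.5 -95.5 -95.5 -95.5 -95.5 -95.5 -95.5 -95.5 -95.5 -95.5
 -95.5 -95.5 -95.5 -95.5]
12 top 1 slope [0.0023 0.0835] [82.5 84.  84.  83.  83.  84.5 82.5 82.5 84.  84.  84.  84.  84.  83.5]
12 top -1 slope [-0.0013 -0.0953] [-95.  -95.  -95.5 -95.5 -95.5 -95.5 -95.5 -95.5 -95.5 -93.5 -95.5 -95.5
 -94.  -95.5 -94.5 -95.5 -95.  -95.5 -95.  -95.  -95.5 -95.5 -95.5 -95.5
 -95.5 -95.5 -95.5 -95.5]
12 scene 1 slope [-0.0003  0.0848] [83.5 86.  85.  84.  86.  85.  85.  84.  82.5 85.  85.  84.  85.5 84.5]
12 scene -1 slope [ 0.     -0.0955] [-95.5 -95.5 -95.5 -95.5 -95.5 -95.5 -95.5 -95.5 -95.5 -95.5 -95.5 -95.5
 -95.5 -95.5 -95.5 -95.5 -95.5 -95.5 -95.5 -95.5 -95.5 -95.5 -95.5 -95.5
 -95.5 -95.5 -95.5 -95.5]
```

```bash
python3 -c "
import cv2
i=cv2.imread('pics/top12.png')[110:140,250:345]; cv2.imwrite('pics/top12z.png',cv2.resize(i,None,fx=8,fy=8,interpolation=2))"
```

```text
(no output)
```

View pics/top12z.png

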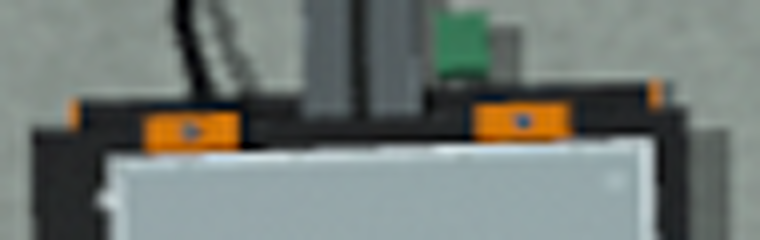

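View pics/scene12z.png

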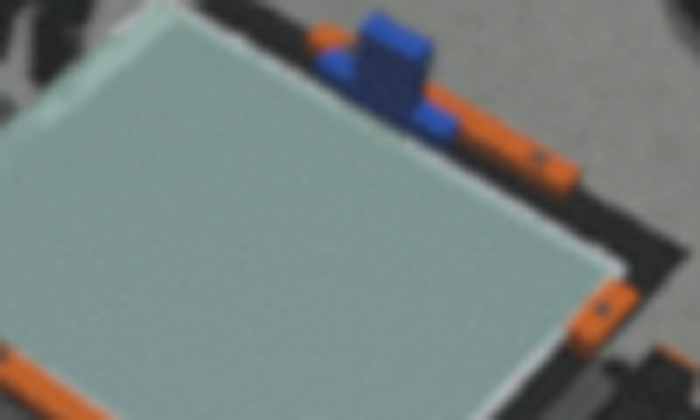

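servo_tool --pt "0.2 0.001 0 0 0" --pt "0.2 0.001 0 0 0"

```text
t: 11.7
position: [0.5034, -0.0292, 0.0621]
tcp_rot: [178.9, -0.7, 0.5]
contact_force: [-6.9, 0.1, 5.5]
width: 0.051
```

```bash
python3 look.py 13; python3 -c "
from cell import status,viewer
for i in range(4):
    viewer.camera('top'); s=status.observe();print(s['t'],s['contact_force'],s['position'])"
```

```text
t 11.8 [ 0.50336103 -0.0292561   0.06206651] [178.87092786  -0.72141997   0.53854287] 0.05116792368760641 [-7.4  0.3  5.8]
11.85 [-8.0694403   0.58714034  5.11395753] [ 0.50334809 -0.02922121  0.06206332]
11.9 [-7.53755121  0.6592513   5.81919955] [ 0.50334965 -0.02927362  0.06206636]
11.95 [-6.797837   -0.14088982  5.39281636] [ 0.50336639 -0.02924783  0.06207138]
12.0 [-7.98704448  0.43346522  4.97582887] [ 0.50336996 -0.02924971  0.06208945]
```

servo_tool --pt "0.2 0.0017 0 0 0"

```text
t: 12.1
position: [0.5034, -0.0293, 0.0618]
tcp_rot: [178.9, -0.5, 0.5]
contact_force: [-13.4, 1.6, 8.0]
width: 0.0513
```

```bash
python3 -c "
from cell import status,viewer
for i in range(6):
    viewer.camera('top'); s=status.observe();print(s['t'],s['contact_force'],s['position'])"
```

```text
12.15 [-10.94520214   0.54565562   7.52228315] [ 0.50339285 -0.02926857  0.06178072]
12.2 [-10.97438928   1.13748723   7.92251364] [ 0.5034034  -0.02925434  0.06179514]
12.25 [-10.54018606  -0.28050979   8.10989668] [ 0.50339375 -0.02926521  0.06177775]
12.3 [-12.27482063   0.10181498   8.21990151] [ 0.50337463 -0.02926968  0.06176359]
12.35 [-11.50361862  -0.27900916   7.92410741] [ 0.50337638 -0.02925678  0.06177643]
12.4 [-11.74486471   0.9268164    7.88705689] [ 0.50339815 -0.02929418  0.06179624]
```

servo_tool --pt "0.2 0.002 0 -0.0007 0"

```text
t: 12.5
position: [0.5034, -0.0293, 0.0619]
tcp_rot: [178.8, -0.3, 0.5]
contact_force: [-10.5, 0.6, 2.5]
width: 0.0511
```

```bash
python3 look.py 14; python3 -c "
from cell import status,viewer
for i in range(4):
    viewer.camera('top'); s=status.observe();print(s['t'],s['contact_force'],s['position'])"
```

```text
t 12.6 [ 0.5033844  -0.02925129  0.06187727] [178.84034859  -0.24567827   0.5294988 ] 0.05137589776223528 [-12.4   1.    5.4]
12.65 [-10.60955823   0.92675761   5.87125846] [ 0.50337583 -0.02929846  0.06187168]
12.7 [-10.53376824   1.05988791   5.68171303] [ 0.50339332 -0.02922082  0.06189625]
12.75 [-11.02238494   0.06233834   4.81431117] [ 0.50335201 -0.02925041  0.06186877]
12.8 [-10.89712275   0.52023526   5.64548626] [ 0.50338472 -0.02925621  0.06189301]
```

View pics/look14.png

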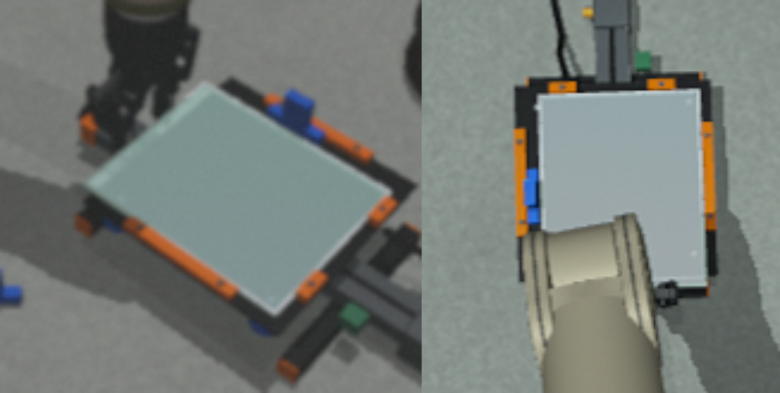

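servo_tool --pt "0.2 0.0024 0 -0.0009 0"

```text
t: 12.9
position: [0.5034, -0.0292, 0.062]
tcp_rot: [178.8, 0.0, 0.5]
contact_force: [-12.6, 0.6, 3.8]
width: 0.0512
```

```bash
python3 -c "
from cell import status,viewer
for i in range(5):
    viewer.camera('top'); s=status.observe();print(s['t'],s['contact_force'],s['position'],s['tcp_rot'])"
```

```text
12.95 [-12.11854084  -0.30784988   5.30740496] [ 0.50336261 -0.02923551  0.06195145] [1.78825672e+02 7.93528481e-02 5.26828813e-01]
13.0 [-11.85117179   0.43400762   5.32901087] [ 0.50338625 -0.029263    0.06195814] [1.78826425e+02 6.21744135e-02 5.21151595e-01]
13.05 [-12.32379208   0.698428     5.73012047] [ 0.50339534 -0.02922518  0.06196892] [1.78825975e+02 5.46674481e-02 5.27539616e-01]
13.1 [-13.28977896   0.55286431   5.65407972] [ 0.50338278 -0.02921662  0.0619614 ] [1.78826580e+02 5.42010840e-02 5.30464177e-01]
13.15 [-12.03634232   1.1145759    4.87567716] [ 0.50339433 -0.02926573  0.06196364] [1.78826032e+02 4.86889463e-02 5.25560468e-01]
```

Steady push of about 12 N, with the glass flush against the stops and the packer upright. Handing in.

```bash
python3 -c "
from cell import ctrl,status
print(ctrl.hand_in()); s=status.observe(); print(s['t'],s['contact_force'],s['position'])"
```

```text
the job is handed in; nothing more can be done
None
the job is handed in; nothing more can be done
```

I took the rightmost blue packer, stood it in the wide left gap and let go. Then I pushed the glass back by its front edge onto both rear stops and handed in at about 13.2 s, with the fingers still pressing.

**Last checks**
- **Push:** the wrist read a steady 12 N towards the stops, plus about 5 N pressing down on the glass. The force on the stops themselves cannot be read. I estimate at least 5 N after friction, against the 3 N needed.
- **Glass:** both cameras show its rear edge meeting both stops. The left edge measured square to the bed within about 0.002 rad. One rear-edge fit in the top view gave 0.02 rad, over the 0.015 limit. I put that down to noise because the picture and the side edge disagreed with it.
- **Packer:** it stands about 17 mm in front of the guide's middle. The two cameras put it at y = 89.6 and 90.0 mm, and both pictures show it upright. Its angle to the guide measured 0.5° in the top view and 2.0° in the scene view, both within the limit.

**Disagreements**
- The two cameras differ from each other by about 2.7 mm sideways.
- While I was lowering the packer, camera fits of its position in the gripper varied by several millimetres. I went by the arm's own position and the contact force instead. It touched down where the bed's height predicted.

The clips, scraper and spool were not touched, but I did not measure them again at the end.

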